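Close the sample chamber with its bayonet cap

TASK

Pick up the bayonet cap and close the small sample chamber with it: find its two slots with the lugs, push the cap in against the spring, turn it clockwise to the stop and let go, so that it stays locked there by itself, level and with the lugs sprung up into their notches. Feel your way in lightly - the push needs about one kilogram, and leaning or twisting on the chamber with more than about five is too much - and leave the things around it alone.

Things in the scene. Friction and masses are not known exactly. Their poses are not given: they have to be found in the camera images.
- cap: The loose bayonet cap, 61.5 mm tall, about 200 g, standing on its nose on the desk at the start. Origin: centre of the nose's underside, z up its axis. Aluminium nose 50 mm in diameter (lowest 5 mm taper to 44), above it a knurled disc of 72 mm diameter, 21.5 to 31.5 mm above the origin, and on top a black grip bar.
- cap_lugs (a point): On the cap's axis at mid height of its two lugs, 10.5 mm above its origin. The lugs stick out of the nose at the cap's +x and -x, in line with the grip bar, to a radius of 31 mm; each is 8 mm wide and 5 mm high. They are alike: the cap fits either way round.
- cap_grip (a point): Centre of the cap's black grip bar: 56 mm long along the cap's x, 16 mm thick along its y, 30 mm high (31.5 to 61.5 mm above the cap's origin).
- chamber: The sample chamber, fixed to the desk: grey plate 120 x 106 x 10 mm, round pot, and clamped on the pot a steel bayonet ring of 85 mm diameter. Origin: on the desk, on the ring's axis, z up; x points to the brass gas fitting low on the pot. The ring was put on by hand: its two slots lie 7 to 56 degrees counter-clockwise from above of the chamber's x axis (no pose tells where: look or feel).
- ring_mouth (a point): Centre of the ring's rim, 70 mm above the desk. Bore 53 mm; two opposite slots, open at the top, to radius 33 mm, 11 mm wide at the bore. Lugs within 3 degrees of the slots drop in; else they rest on the rim, cap's origin 8 mm below this point. Lugs pass under the rim with the cap's origin 19 mm or more below it; the cap's disc meets the rim at 21.5 mm.
- seal_top (a point): Centre of the ring's spring-loaded seal disc as it stands at rest, 59 mm above the desk. The nose meets it here; pushing on takes 4.5 N, rising to 11 N with the cap fully in. A cap let go unlocked springs back up to here.
- lock_point (a point): Where the cap's origin is when locked, 54 mm above the desk on the axis. From the slots, kept pushed in, the cap turns clockwise seen from above (only that way) 40 degrees to the middle of the notches, 2 more to a hard stop. There, eased off, the lugs rise 3 mm into the notches and the spring holds them there.
- vial: Bystander: capped glass vial, 25 mm diameter, 62 mm tall, origin at its foot.
- cell: Bystander: open steel sample cell, 50 mm diameter, 70 mm tall, origin at its foot.
- mug: Bystander: mug with a handle, 78 x 110 x 97 mm, origin at its foot.
There are look-alikes about, which are no part of the job. Leave any orange look-alike of the cap alone.

How it is judged:
On the way, in this order (a step that is already met when the one before it is completed fails the run):
1. the cap is lifted clear of the desk (height (world z) of cap above 0.03 m), for 0.1 s.
2. the cap is pushed into the ring with its lugs below the rim (z of cap in the frame of chamber below 0.0513 m and horizontal distance between cap and chamber below 0.003 m), for 0.1 s.
At the end, for the whole second after the job is handed in: The cap is let go and at rest, locked in the chamber: lugs sprung up into the notches at the end of the turn (cap's origin 52.5 to 55.5 mm above the desk), within 3 mm of the chamber's axis and within 4 degrees of upright (z of cap in the frame of chamber between 0.0525 and 0.0555 m and horizontal distance between cap and chamber below 0.003 m and angle between cap's own z axis and vertical below 0.07 rad and linear speed of cap below 0.01 m/s and angular speed of cap below 0.1 rad/s); the robot touches nothing.
It fails at once if the cap bears on the chamber with more than 50 N (contact force between cap and chamber above 50 N).
It fails at once if the glass vial is moved by more than 15 mm or tipped (distance of vial from where it was at the start of the episode above 0.015 m or angle between vial's own z axis and vertical above 0.3 rad).
It fails at once if the steel sample cell is moved by more than 15 mm or tipped (distance of cell from where it was at the start of the episode above 0.015 m or angle between cell's own z axis and vertical above 0.3 rad).
It fails at once if the mug is moved by more than 15 mm or tipped (distance of mug from where it was at the start of the episode above 0.015 m or angle between mug's own z axis and vertical above 0.3 rad).
It also fails if it takes over 72 s, if anything falls off the work surface, if the arm or the gripper's body presses on something with over 40 N, if the wrist force passes 120 N, or if a joint passes its speed limit or range.

ROBOT

A 6-joint arm with a two-finger parallel gripper is mounted at the origin on a cart in front of the work surface, level with it; the furniture and walls round the work are solid. World frame = base frame: x ahead of the robot, y to its left, z up, the work surface at z = 0. Lengths are in m, angles in rad, forces in N, time in s.
With the tool pointing down it reaches from about 0.325 to 0.9 m from the base axis. Payload 3.5 kg.
Tool frame: the origin (TCP) lies at the very end of the fingers, on their centre line; the grasp point (between the pads) lies 19 mm behind it; z points along the fingers, y is the line along which they close (so a half turn about z gives the same grasp; the last joint's range is limited). The gripper opens to 85 mm and grips with 20 to 120 N. Pads are 22 mm wide; open, the fingers measure 114 mm over their backs; the gripper's body (76 mm by 85 mm) begins 54 mm behind the grasp point. The pads swing forward as they close: fully open they stand 13 mm farther back than shut.
Start: joints at [-1.443, 0.276, -0.026, 1.268, 0, 1.467], TCP at [0.143, -0.608, 0.231] pointing down, gripper open.
Joint ranges: [-3.12, 3.12], [-0.85, 1.88], [-1.08, 1.24], [-1.95, 2.15], [-1.57, 1.53], [-3.14, 3.14]. Speed limits (rad/s): [2.57, 2.57, 3.14, 3.14, 3.14, 3.14].

INTERFACE

Orientations are given as a rotation vector (axis times angle).
In Python, from plant import robot gives the robot as it stands.
- The arm moves only by the tool play_rows, never from a script. Its argument "series" is a list of rows, each a list of 5 numbers: the shift along the tool's x, y, z in m, then the turn about the tool's z in degrees, then the opening, from 0 (shut) to 1 (fully open). In form: [[x, y, z, spin, grip], ...]. A call has 1 to 8 rows; each row is the pose to reach, as a shift and turn from the pose commanded when the call began, along the tool's axes at that moment; what a row does not reach only later rows make up. A row lasts 1/12 s, in which the tool goes at most 41.7 mm and 7.16 degrees, less where a joint would pass 70% of its speed; a pose out of reach is approached as far as the arm can. A call with a gripper value outside its range is refused whole. The fingers move at their own pace and stop on an object; "grip_force" is the grip in N (left out, the last holds). Time passes only in rows, so rows that repeat a pose let the fingers close. It gives the time, the measured TCP pose, the force, the opening and the grip force at its end, in the units of the state.
- robot.sense(): the state, without advancing time (a new reading comes with each control period).
- robot.get_image(name): name is "side" or "top"; returns a dict with "frame" (384x512x3 uint8, red, green, blue), "K" (3x3 intrinsics, pixels), "extrinsics" (4x4, takes a point from world to camera coordinates). Camera axes: x right, y down, z forward; pixel columns grow to the right and rows downward; lengths in m; the calibration is good to about 2 mm. A picture is of the moment at which its call begins. There is no depth.
- robot.close_job(): hands the job in; it is judged then, once.
The state is a dict: "time_s": time; "joint_pos": joint angles; "dq": joint speeds; "tau": joint torques, N m; "ee_pos": TCP position; "tcp_rot": TCP orientation; "ft_force": force on the tool from outside, world axes, zero at the start; "moment": the same for the moment, N m; "opening": finger opening in m; "grip_force": force on a finger pad.
Only numpy, scipy, OpenCV 4.12 (cv2) and the standard library are available. Lean on these libraries where they do the work, as an engineer would, in place of code of your own. Each camera call takes 0.05 s, during which the arm holds its last target. There are 200 camera calls.

## Working session

There is one attempt and no reset: what is moved stays moved. The work goes in short steps, Python scripts to look and compute and a tool call to move; the robot and the scene stay as the last step left them, time stands still between calls to the robot, and variables do not carry over. Pictures are saved under pics/ and viewed, at most 10 in all, crops included, and the job is handed in when it is done.

Besides the shell and the picture viewer there is one more tool, called after ">>>" as a command line: name --pt "numbers of a row" for each row, then --argument value for the rest. play_rows: Moves the arm, as the interface text tells. Its arguments: {"type":"object","properties":{"series":{"type":"array"},"grip_force":{"type":"number"}},"required":["series"]}

```bash
mkdir -p pics
cat > h.py <<'E'
import numpy as np, cv2, json
from plant import robot
def grab(n):
    d=robot.get_image(n); return np.array(d["frame"]),np.array(d["K"]),np.array(d["extrinsics"])
def ray(K,E,uv):
    R,t=E[:3,:3],E[:3,3]; d=R.T@np.linalg.solve(K,[uv[0],uv[1],1.]); return -R.T@t,d/np.linalg.norm(d)
def onz(K,E,uv,z):
    c,d=ray(K,E,uv); return c+d*(z-c[2])/d[2]
def proj(K,E,p):
    q=K@(E[:3,:3]@np.array(p)+E[:3,3]); return q[:2]/q[2]
def tri(a,b):
    (c1,d1),(c2,d2)=a,b; s=np.linalg.lstsq(np.c_[d1,-d2],c2-c1,rcond=None)[0]
    p,q=c1+s[0]*d1,c2+s[1]*d2; return (p+q)/2,np.linalg.norm(p-q)
E
python3 - <<'E'
from h import *
ims=[]
for n in("side","top"):
    f,K,X=grab(n); np.savez(n+".npz",f=f,K=K,E=X); cv2.imwrite(f"pics/{n}0.png",f[...,::-1])
    print(n,K.round(1).tolist(),(-X[:3,:3].T@X[:3,3]).round(3),X[2,:3].round(3)); 
s=robot.sense();print(s)
E
```

```text
side [[481.9, 0.0, 255.4], [0.0, 481.9, 191.8], [0.0, 0.0, 1.0]] [ 0.389 -0.93   0.529] [ 0.168  0.871 -0.461]
top [[380.2, 0.0, 253.3], [0.0, 380.2, 196.2], [0.0, 0.0, 1.0]] [ 0.406 -0.058  0.899] [ 0.152 -0.019 -0.988]
{'time_s': 0.1, 'joint_pos': array([-1.44341518e+00,  2.77075850e-01, -2.77539349e-02,  1.26799373e+00,
       -1.55518400e-05,  1.46743982e+00]), 'dq': array([ 7.59806640e-04, -2.60128744e-04,  2.70080888e-03, -5.01280673e-05,
        5.95101419e-04, -1.59793137e-03]), 'tau': array([-2.41642165e-04, -4.46708250e+01,  2.96128660e+01,  8.47879361e-03,
       -1.26077330e-04,  6.09327969e-06]), 'ee_pos': array([ 0.1428567 , -0.60772712,  0.23025496]), 'tcp_rot': array([-3.11869520e+00, -3.61405083e-01,  6.26365997e-05]), 'ft_force': array([-0.13714922, -0.06549797, -0.33112485]), 'moment': array([0.0125906 , 0.01417286, 0.00025968]), 'grip_force': 0.0, 'opening': 0.08551247648356697}
```

View pics/side0.png

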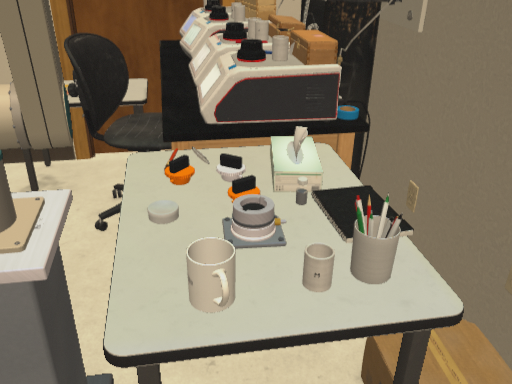

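View pics/top0.png

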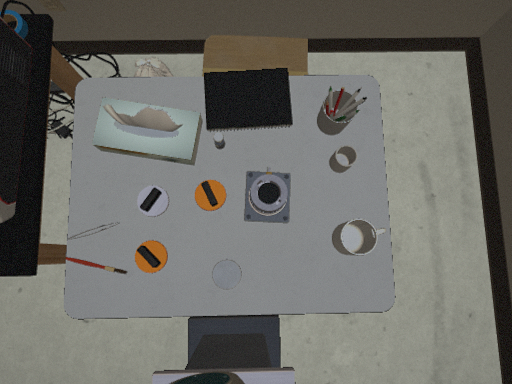

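Side view: caps at px (231,167, pale), (180,171, orange) and (244,188, orange); chamber (254,215), vial (302,196), cell (318,268), mug (211,273). Top view: candidates are the pale cap (152,201), orange (210,195) and orange (151,256). The pale aluminium one fits, because the orange ones are the look-alikes. I'll confirm it with a crop.

Run:
```python
from h import *
T=np.load("top.npz");S=np.load("side.npz")
c=lambda f,x,y,w=50:cv2.resize(f[y-w//2:y+w//2,x-w//2:x+w//2,::-1],(400,300) if 0 else (300,300),interpolation=cv2.INTER_CUBIC)
a=np.hstack([c(T['f'],152,201),c(T['f'],268,195,60)]);b=np.hstack([c(S['f'],231,167),c(S['f'],254,215,60)])
cv2.imwrite("pics/crop.png",np.vstack([a,b]))
```

```text
(no output)
```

View pics/crop.png

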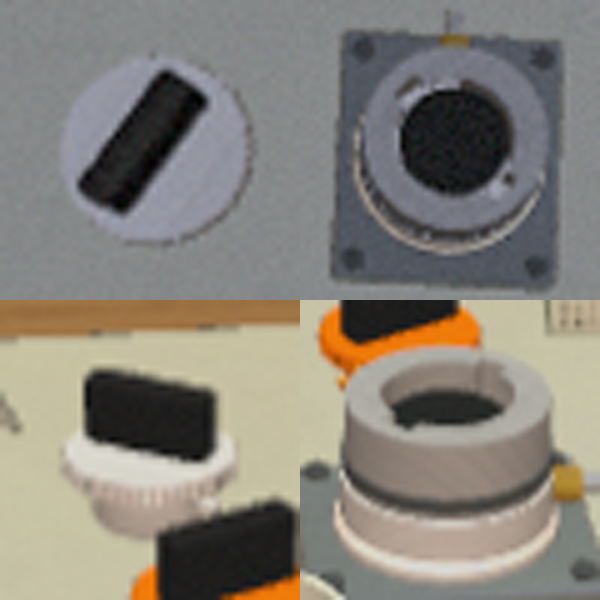

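The crop confirms it: an aluminium cap with a black bar, and a lug visible low on the nose. The ring's slots show in the top view at upper left and lower right of the bore, about 45° counter-clockwise of the fitting. Next I measure.

Run:
```python
from h import *
T=np.load("top.npz");S=np.load("side.npz")
f=T['f'].astype(int);g=S['f'].astype(int)
for p in [(152,180),(141,193),(163,209),(152,201),(268,168),(255,180),(252,193),(285,190),(268,195),(249,205),(258,183),(278,203),(130,201)]:print(p,f[p[1],p[0]])
print()
for p in [(231,176),(221,172),(240,176),(231,163),(231,182),(215,185),(240,201),(254,200),(254,210),(250,217),(234,205),(254,226),(273,210),(268,202)]:print(p,g[p[1],p[0]])
# bar in both
def blob(f,x0,x1,y0,y1):
    m=(f[y0:y1,x0:x1].max(2)<60).astype(np.uint8);n,l,st,ce=cv2.connectedComponentsWithStats(m);i=1+st[1:,4].argmax()
    cs,_=cv2.findContours((l==i).astype(np.uint8),0,1);r=cv2.minAreaRect(cs[0]);return cv2.boxPoints(r)+[x0,y0],st[i,4],ce[i]+[x0,y0]
b,a,ct=blob(f,130,175,178,225);print(b.round(1).tolist(),a,ct)
d,a,cs=blob(g,215,248,150,176);print(d.round(1).tolist(),a,cs)
P,e=tri(ray(T['K'],T['E'],ct),ray(S['K'],S['E'],cs));print("bar tri",P.round(4),e)
for i in range(4):print(onz(T['K'],T['E'],b[i],.0615).round(4))
print("c",onz(T['K'],T['E'],b.mean(0),.0615).round(4),onz(T['K'],T['E'],b.mean(0),.0465).round(4))
```

```text
(152, 180) [133 137 137]
(141, 193) [149 151 162]
(163, 209) [146 150 163]
(152, 201) [15 20 14]
(268, 168) [115 117 115]
(255, 180) [111 114 125]
(252, 193) [120 120 133]
(285, 190) [117 117 129]
(268, 195) [21 25 25]
(249, 205) [79 82 90]
(258, 183) [77 73 72]
(278, 203) [139 141 155]
(130, 201) [130 132 134]

(231, 176) [182 164 150]
(221, 172) [175 160 148]
(240, 176) [199 187 172]
(231, 163) [28 27 27]
(231, 182) [177 171 146]
(215, 185) [199 194 165]
(240, 201) [161 159 150]
(254, 200) [143 130 121]
(254, 210) [145 143 136]
(250, 217) [148 134 124]
(234, 205) [175 174 165]
(254, 226) [70 67 63]
(273, 210) [124 115 104]
(268, 202) [176 174 165]
[[139.6, 206.5], [153.8, 186.9], [161.0, 192.2], [146.7, 211.7]] 214 [150.28971963 199.25700935]
[[218.3, 164.3], [220.5, 153.3], [241.9, 157.6], [239.7, 168.5]] 231 [230.30735931 160.84415584]
bar tri [0.5344 0.1588 0.0444] 0.0005325607825910603
[0.5158 0.1777 0.0615]
[0.5592 0.1473 0.0615]
[0.5471 0.1312 0.0615]
[0.5039 0.1616 0.0615]
c [0.5314 0.1545 0.0615] [0.5336 0.1583 0.0465]
```

```bash
cat >> h.py <<'E'
def ell(m,x0,y0):
    m=cv2.morphologyEx(m.astype(np.uint8),cv2.MORPH_OPEN,np.ones((2,2)));n,l,st,ce=cv2.connectedComponentsWithStats(m);i=1+st[1:,4].argmax()
    cs,_=cv2.findContours((l==i).astype(np.uint8),0,1);h=cv2.convexHull(max(cs,key=len));(cx,cy),ax,an=cv2.fitEllipse(h)
    return np.array([cx+x0,cy+y0]),np.array(ax)+1,an
E
python3 - <<'E'
from h import *
T=np.load("top.npz");S=np.load("side.npz")
f=T['f'].astype(int);g=S['f'].astype(int)
c=f[175:230,125:180];m=((c[...,2]-c[...,0]>=8)|(c.max(2)<60));cc,ax,an=ell(m,125,175);print("cap disc",cc,ax,an)
for z in(.0315,):print(onz(T['K'],T['E'],cc,z).round(4))
print("r px exp",380.2*.072/(.87))
c=f[168:224,240:296];m=((c[...,2]-c[...,0]>=8)&(c.min(2)>100))
cc,ax,an=ell(m,240,168);print("ring",cc,ax,an,onz(T['K'],T['E'],cc,.07).round(4),380.2*.085/.83)
tc=cc
c=g[190:225,225:280];m=(c.min(2)>148)&(c.min(2)<178)
cs,ax,an=ell(m,225,190);print("ring side",cs,ax,an)
print(tri(ray(T['K'],T['E'],tc),ray(S['K'],S['E'],cs)))
# bore: dark ellipse
c=f[175:215,248:290];m=c.max(2)<50;cb,ax,an=ell(m,248,175);print("bore dark",cb,ax,an)
print("plate");c=f[165:228,238:298];m=(c.max(2)<95)&(c.max(2)>55)
cs_,_=cv2.findContours(m.astype(np.uint8),0,1);r=cv2.minAreaRect(max(cs_,key=cv2.contourArea));b=cv2.boxPoints(r)+[238,165]
for q in b:print(q,onz(T['K'],T['E'],q,.01).round(4))
# ring zoom with polar unwrap of rim plane z=.07 around centre
ctr=onz(T['K'],T['E'],tc,.07)
th=np.arange(-180,180,3)
for r in(.028,.0295,.031):
    uv=np.array([proj(T['K'],T['E'],ctr+[r*np.cos(np.radians(t)),r*np.sin(np.radians(t)),0]) for t in th],np.float32)
    v=cv2.remap(T['f'].astype(np.float32).mean(2),uv[:,0].copy(),uv[:,1].copy(),cv2.INTER_LINEAR).ravel();print(r);print([(int(a),int(x)) for a,x in zip(th,v) if (0<=a<=80 or -180<=a<=-100)])
E
```

```text
cap disc [153.08008385 201.24989128] [30.99351883 32.1841774 ] 51.21114730834961
[0.5313 0.1556 0.0315]
r px exp 31.464827586206894
ring [269.75821304 192.91827393] [36.92274857 38.14506149] 109.41389465332031 [ 0.54   -0.1104  0.07  ] 38.936144578313254
ring side [250.42549706 203.88653755] [34.45546341 84.59511566] 91.87720489501953
(array([ 0.53903602, -0.110387  ,  0.06909735]), np.float64(0.0022926463306822287))
bore dark [269.47660828 193.58455467] [21.34727859 22.58764648] 74.04544830322266
plate
[243.6215477  220.19060516] [ 0.486  -0.0513  0.01  ]
[246.22928238 170.64364624] [ 0.6046 -0.0593  0.01  ]
[290.37016296 172.96685028] [ 0.5973 -0.1649  0.01  ]
[287.76242828 222.5138092 ] [ 0.4787 -0.1547  0.01  ]
0.028
[(-180, 120), (-177, 118), (-174, 118), (-171, 120), (-168, 122), (-165, 123), (-162, 123), (-159, 124), (-156, 127), (-153, 140), (-150, 148), (-147, 157), (-144, 154), (-141, 148), (-138, 140), (-135, 110), (-132, 83), (-129, 75), (-126, 83), (-123, 104), (-120, 119), (-117, 121), (-114, 121), (-111, 122), (-108, 122), (-105, 123), (-102, 124), (0, 106), (3, 122), 
[... 865 characters left out ...]
101), (69, 105), (72, 108), (75, 114), (78, 125)]
0.031
[(-180, 120), (-177, 120), (-174, 120), (-171, 122), (-168, 123), (-165, 122), (-162, 121), (-159, 120), (-156, 120), (-153, 120), (-150, 126), (-147, 131), (-144, 130), (-141, 130), (-138, 129), (-135, 118), (-132, 115), (-129, 119), (-126, 119), (-123, 121), (-120, 125), (-117, 125), (-114, 125), (-111, 124), (-108, 121), (-105, 123), (-102, 123), (0, 118), (3, 119), (6, 125), (9, 127), (12, 127), (15, 124), (18, 118), (21, 115), (24, 116), (27, 123), (30, 111), (33, 107), (36, 120), (39, 129), (42, 131), (45, 135), (48, 153), (51, 148), (54, 143), (57, 127), (60, 115), (63, 113), (66, 114), (69, 113), (72, 114), (75, 119), (78, 124)]
```

```bash
cat >> h.py <<'E'
from scipy.spatial.transform import Rotation as Ro
def goto(p,psi=None):
    s=robot.sense();R=Ro.from_rotvec(s["tcp_rot"]).as_matrix();d=R.T@(np.array(p)-s["ee_pos"])
    cur=np.degrees(np.arctan2(R[1,0],R[0,0]));sp=0 if psi is None else -((psi-cur+180)%360-180)
    print("shift",d.round(4),"spin",round(sp,2),"| ee",s["ee_pos"].round(4),"psi",cur.round(2),"tilt",np.degrees(np.arccos(-R[2,2])).round(2),"j",s["joint_pos"].round(2),"F",s["ft_force"].round(1),"M",s["moment"].round(2),"t",s["time_s"],"op",round(s["opening"],4))
E
echo
```

>>> play_rows --pt "0.55 -0.65 0 -66 0.5" --pt "0.55 -0.65 0 -66 0.5" --pt "0.55 -0.65 0 -66 0.5" --pt "0.55 -0.65 0 -66 0.5" --pt "0.55 -0.65 0 -66 0.5" --pt "0.55 -0.65 0 -66 0.5" --pt "0.55 -0.65 0 -66 0.5" --pt "0.55 -0.65 0 -66 0.5" --grip_force 40

```text
time_s: 0.77
ee_pos: [0.2945, -0.3093, 0.2309]
tcp_rot: [-2.56, -1.82, -0.0]
ft_force: [0.4, -0.7, -0.6]
opening: 0.043
grip_force: 0.0
```

```bash
python3 -c "
from h import *
goto([.5325,.157,.13],145)"
```

```text
shift [0.5185 0.0717 0.1011] spin -74.17 | ee [ 0.2945 -0.3093  0.2309] psi 70.83 tilt 0.03 j [-0.96 -0.08 -0.42  1.23  0.    0.94] F [ 0.4 -0.7 -0.6] M [-0.   -0.11  0.03] t 0.7667 op 0.043
```

>>> play_rows --pt "0.518 0.072 0.02 -74 0.5" --pt "0.518 0.072 0.02 -74 0.5" --pt "0.518 0.072 0.02 -74 0.5" --pt "0.518 0.072 0.02 -74 0.5" --pt "0.518 0.072 0.02 -74 0.5" --pt "0.518 0.072 0.02 -74 0.5" --pt "0.518 0.072 0.02 -74 0.5" --pt "0.518 0.072 0.02 -74 0.5"

```text
time_s: 1.43
ee_pos: [0.4477, -0.0135, 0.2183]
tcp_rot: [-1.373, -2.826, 0.0]
ft_force: [0.9, -0.5, -0.4]
opening: 0.043
grip_force: 0.0
```

```bash
python3 -c "
from h import *
goto([.5325,.157,.11],145)"
```

```text
shift [0.0816 0.1721 0.1083] spin -16.82 | ee [ 0.4477 -0.0135  0.2183] psi 128.18 tilt 0.01 j [-0.17 -0.03 -0.41  1.2  -0.    0.73] F [ 0.9 -0.5 -0.4] M [-0.06 -0.11  0.02] t 1.4333 op 0.043
```

>>> play_rows --pt "0.082 0.172 0.05 -16.8 0.5" --pt "0.082 0.172 0.05 -16.8 0.5" --pt "0.082 0.172 0.05 -16.8 0.5" --pt "0.082 0.172 0.05 -16.8 0.5" --pt "0.082 0.172 0.108 -16.8 0.5" --pt "0.082 0.172 0.108 -16.8 0.5" --pt "0.082 0.172 0.108 -16.8 0.5" --pt "0.082 0.172 0.108 -16.8 0.5"

```text
time_s: 2.1
ee_pos: [0.5309, 0.1546, 0.1084]
tcp_rot: [-0.951, -2.989, 0.005]
ft_force: [0.7, 0.1, 1.4]
opening: 0.0428
grip_force: 0.0
```

```bash
python3 -c "
from h import *
f,K,X=grab('side');cv2.imwrite('pics/s1.png',cv2.resize(f[80:230,150:350,::-1],(800,600)))
goto([.5325,.157,.037],145)"
```

```text
shift [0.0014 0.0024 0.0732] spin -0.37 | ee [0.5324 0.1542 0.1102] psi 144.63 tilt 0.13 j [ 0.17  0.25 -0.34  0.99 -0.    0.78] F [ 0.1 -0.4  0.4] M [0.02 0.   0.04] t 2.15 op 0.0425
```

View pics/s1.png

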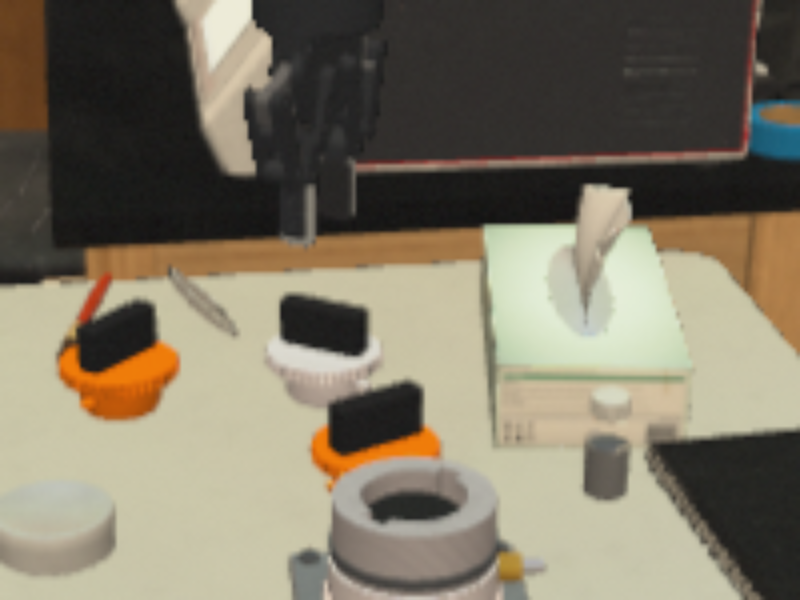

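The open fingers (320,215) are centred above the pale cap's bar (323,325). I descend.

>>> play_rows --pt "0.001 0.002 0.03 0 0.5" --pt "0.001 0.002 0.05 0 0.5" --pt "0.001 0.002 0.065 0 0.5" --pt "0.001 0.002 0.073 0 0.5" --pt "0.001 0.002 0.073 0 0.5" --pt "0.001 0.002 0.073 0 0.5" --pt "0.001 0.002 0.073 0 0.1" --pt "0.001 0.002 0.073 0 0.1"

```text
time_s: 2.82
ee_pos: [0.5351, 0.1567, 0.0394]
tcp_rot: [0.954, 2.99, 0.002]
ft_force: [-0.2, -0.4, -0.0]
opening: 0.019
grip_force: 0.0
```

>>> play_rows --pt "0 0 0 0 0.0" --pt "0 0 0 0 0.0" --pt "0 0 0 0 0.0" --pt "0 0 0 0 0.0" --pt "0 0 0 0 0.0" --pt "0 0 0 0 0.0" --grip_force 60

```text
time_s: 3.32
ee_pos: [0.5352, 0.1569, 0.0393]
tcp_rot: [0.954, 2.99, 0.002]
ft_force: [-0.2, 0.1, 6.4]
opening: 0.0145
grip_force: 59.2
```

```bash
python3 -c "
from h import *
goto([.5325,.157,.037],145)"
```

```text
shift [ 0.0023 -0.0014  0.0023] spin -0.38 | ee [0.5352 0.1569 0.0393] psi 144.62 tilt 0.18 j [ 0.17  0.33 -0.4   0.84 -0.    0.79] F [-0.2  0.1  6.4] M [-0.21  0.17  0.03] t 3.3167 op 0.0145
```

>>> play_rows --pt "0 0 -0.02 0 0.0" --pt "0 0 -0.05 0 0.0" --pt "0 0 -0.08 0 0.0" --pt "0 0 -0.11 0 0.0" --pt "0 0 -0.11 0 0.0" --pt "-0.03 -0.04 -0.11 -6 0.0" --pt "-0.055 -0.075 -0.11 -12 0.0" --pt "-0.08 -0.109 -0.11 -18 0.0"

```text
time_s: 3.98
ee_pos: [0.5349, 0.0312, 0.1473]
tcp_rot: [-0.462, -3.107, 0.0]
ft_force: [1.4, -1.0, -2.5]
opening: 0.0148
grip_force: 59.3
```

```bash
python3 -c "
from h import *
goto([.54,-.11,.15],222)"
```

```text
shift [-0.046  -0.1336 -0.0027] spin -58.93 | ee [0.5349 0.0312 0.1473] psi 163.07 tilt 0.02 j [-0.06  0.18 -0.33  1.06 -0.    0.23] F [ 1.4 -1.  -2.5] M [ 0.04 -0.07  0.06] t 3.9833 op 0.0148
```

>>> play_rows --pt "-0.012 -0.035 0 -7 0.0" --pt "-0.024 -0.07 0 -14 0.0" --pt "-0.036 -0.1 0 -21 0.0" --pt "-0.044 -0.125 0 -28 0.0" --pt "-0.046 -0.134 0 -35 0.0" --pt "-0.046 -0.134 0 -42 0.0" --pt "-0.046 -0.134 0 -49 0.0" --pt "-0.046 -0.134 0 -56 0.0"

```text
time_s: 4.65
ee_pos: [0.5386, -0.1102, 0.1466]
tcp_rot: [1.046, -2.961, -0.002]
ft_force: [0.2, -0.2, -1.7]
opening: 0.0146
grip_force: 59.4
```

>>> play_rows --pt "0 0 0 -3 0.0" --pt "0 0 0 -3 0.0" --pt "0 0 0 -3 0.0"

```text
time_s: 4.9
ee_pos: [0.5388, -0.1097, 0.1469]
tcp_rot: [1.113, -2.937, -0.001]
ft_force: [-0.0, 0.1, -1.4]
opening: 0.0146
grip_force: 59.4
```

```bash
python3 -c "
from h import *
goto([.54,-.11,.15],222)
for n in('side','top'):
    f,K,X=grab(n);np.savez(n+'1.npz',f=f,K=K,E=X)
    u,v=proj(K,X,[.54,-.11,.1]).astype(int);print(n,u,v)
    cv2.imwrite('pics/a%s.png'%n,cv2.resize(f[v-40:v+50,u-45:u+45,::-1],(400,400),interpolation=2))
cv2.imwrite('pics/a.png',np.hstack([cv2.imread('pics/aside.png'),cv2.imread('pics/atop.png')]))"
```

```text
shift [-0.0007 -0.001  -0.0031] spin -0.47 | ee [ 0.5388 -0.1097  0.1469] psi -138.47 tilt 0.07 j [-0.32  0.2  -0.3   1.06  0.   -1.04] F [-0.   0.1 -1.4] M [-0.    0.05 -0.01] t 4.9 op 0.0146
side 251 189
top 270 190
```

View pics/a.png

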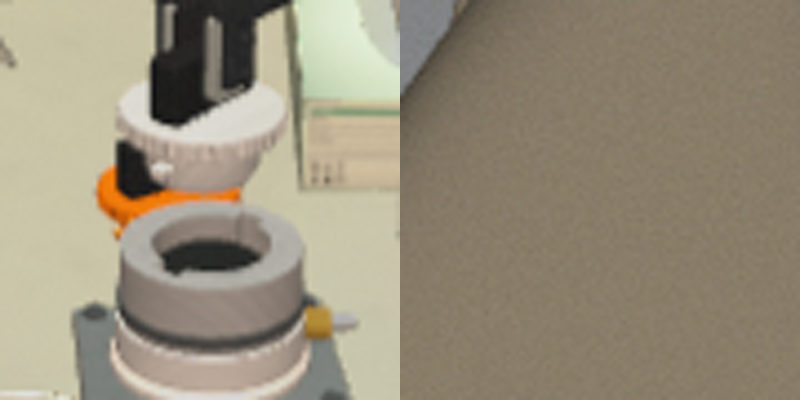

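Side view: the cap is held level above the ring, its lug at (160,168). The ring's slots are at (180,268) front left and (245,215) back. The top view is hidden by the arm. I measure the lateral cap–ring offset in the side view.

Run:
```python
from h import *
S=np.load("side1.npz");g=S['f'].astype(int);K,X=S['K'],S['E']
hsv=cv2.cvtColor(S['f'],cv2.COLOR_RGB2HSV)
# rows of cap disc: print profile of extents
for v in range(166,216,2):
    r=S['f'][v,224:284].astype(int);print(v,' '.join('%3d'%(x) for x in r[:,2]))
```

```text
166 165 164 164 164 164 163 165 166 165 165 165 164 165 164 162 124  30  30  28  29  30  31  29  27  27  27  27  46  98 117 112  90  38  40  42  41  39  38  45 107 164 164 165 165 165 165 160 105  88  92 163 177 178 182 184 186 188 188 189 191
168 165 166 166 166 165 166 166 167 165 167 167 175 198 199 207 153  29  30  29  29  26  30  28  29  26  27  28  46  98 115 111  89  38  39  41  68  89  34  93 192 200 191 183 165 166 167 161 116  90 108 167 173 175 177 179 181 182 185 187 188
170 167 166 166 166 166 165 166 165 166 174 203 210 209 209 204 153  25  27  27  27  30  29  27  28  28  26  28  37  80 108 109 111 110 103  91 122 173 184 205 205 205 206 207 207 195 173 162 122  88 103 155 168 171 176 177 180 181 183 185 187
172 167 166 167 166 165 166 166 165 173 208 208 208 208 207 202 153  26  30  30  27  27  28  26  25  29  25  25  26  27  36  66 123 176 184 206 205 206 206 206 207 207 208 206 204 203 200 160 139  86  96 124 145 148 146 148 151 149 149 151 151
174 168 167 167 167 166 168 167 165 166 188 209 209 209 209 205 154  28  25  28  27  28  31  28  27  24  26  45  96 111 186 
[... 4299 characters left out ...]
 169 163  93  99 103 112 129 152 167 168 169 160 141 110  66  94 141 146 141 142 139 139 139 137 135 135 138 138 145 154 163 165 167 168 169 168 167 166 149 132 112 101 106 151 171 172 171 171 171 171 171 169 171
212 168 167 169 169 168 169 169 166 143  94  98 103 106 109 111 114 120 133 144 147 161 169 169 168 170 168 167 166 167 167 166 167 165 163 163 165 165 165 165 159 151 143 136 125 115 112 109 105 101 102 134 171 172 171 171 172 172 172 171 173
214 169 170 170 169 169 170 169 163 102  94  98 101 105 105 109 111 113 114 116 119 120 121 125 126 132 134 138 140 139 138 137 135 136 136 133 133 129 124 121 120 120 118 114 114 114 113 109 105 100  97 120 155 172 172 172 173 172 172 171 172
```

Run:
```python
from h import *
S=np.load("side1.npz");K,X=S['K'],S['E']
lat=X[0,:3];print("lat",lat.round(3))
R=np.array([.54,-.11,.07]);print("ring proj",proj(K,X,R));C=np.array([.5388,-.1097,.1385]);print("tcp disc proj",proj(K,X,C))
z=lambda p:X[2,:3]@p+X[2,3]
print("ring lat err mm",1e3*(253.0-proj(K,X,R)[0])*z(R)/K[0,0],"cap lat err",1e3*(250.65-proj(K,X,C)[0])*z(C)/K[0,0])
t=np.array([np.cos(np.radians(-138.5)),np.sin(np.radians(-138.5)),0]);print("tool x . lat",t@lat)
# slot ends along lug: front slot mid and back slot in side view
for a in (36,40,44,48):
  print(a,[proj(K,X,R+[s*r*np.cos(np.radians(a)),s*r*np.sin(np.radians(a)),0]).round(1).tolist() for s in(1,-1) for r in (.0265,.033)])
```

```text
lat [ 0.983 -0.182  0.016]
ring proj [251.44993175 203.25450331]
tcp disc proj [251.2493526  171.76614556]
ring lat err mm 3.0591050714527657 cap lat err -1.1436337840729658
tool x . lat -0.6161057508481885
36 [[260.6, 198.8], [262.8, 197.7], [242.0, 207.9], [239.6, 209.1]]
40 [[259.9, 198.5], [261.9, 197.3], [242.7, 208.2], [240.4, 209.5]]
44 [[259.2, 198.2], [261.0, 197.0], [243.4, 208.5], [241.4, 209.8]]
48 [[258.4, 197.9], [260.1, 196.7], [244.2, 208.8], [242.4, 210.2]]
```

Run:
```python
from h import *
T=np.load("top.npz");f=T['f'].astype(int);K,X=T['K'],T['E']
for v in(188,191,194,197):print(v,f[v,243:298].mean(1).astype(int).tolist() if 0 else f[v,243:298].mean(-1).astype(int).tolist())
for u in(264,267,270,273):print(u,f[166:220,u].mean(-1).astype(int).tolist())
print(proj(K,X,[.54,-.11,.07]),proj(K,X,[.543,-.1105,.07]),[proj(K,X,[.54+a,-.11+b,.07]).round(1).tolist() for a,b in((.0425,0),(-.0425,0),(0,.0425),(0,-.0425),(.0265,0),(-.0265,0),(0,.0265),(0,-.0265))])
```

```text
188 [134, 138, 120, 80, 87, 85, 88, 122, 118, 125, 125, 118, 118, 114, 112, 88, 40, 19, 30, 32, 26, 23, 30, 30, 20, 26, 29, 26, 32, 23, 22, 24, 29, 31, 31, 36, 64, 94, 122, 115, 120, 125, 124, 122, 99, 92, 90, 104, 139, 138, 133, 138, 138, 137, 133]
191 [136, 135, 105, 83, 91, 100, 127, 99, 124, 120, 120, 121, 121, 128, 140, 20, 28, 30, 32, 29, 32, 24, 31, 30, 28, 18, 26, 25, 27, 25, 26, 30, 30, 25, 31, 25, 41, 70, 105, 118, 119, 121, 122, 123, 111, 90, 91, 119, 140, 135, 136, 135, 135, 136, 135]
194 [138, 129, 81, 80, 84, 93, 134, 70, 126, 125, 126, 125, 119, 126, 135, 17, 22, 30, 36, 29, 26, 29, 28, 29, 34, 30, 29, 24, 34, 27, 25, 33, 25, 30, 24, 27, 32, 74, 118, 124, 117, 125, 125, 122, 111, 89, 96, 114, 141, 136, 135, 139, 137, 136, 136]
197 [136, 132, 95, 82, 92, 103, 126, 74, 94, 125, 123, 124, 121, 123, 120, 82, 24, 28, 30, 32, 28, 24, 34, 30, 28, 29, 24, 33, 36, 31, 32, 30, 27, 24, 21, 64, 114, 112, 122, 122, 121, 124, 126, 121, 93, 93, 107, 139, 134, 134, 135, 136, 135, 134, 139]
264 [135, 137, 136, 136, 139, 132, 90, 91, 103, 126, 125, 123, 120, 119, 115, 110, 114, 74, 23, 
[... 366 characters left out ...]
2, 123, 146, 85, 90, 88, 88]
270 [135, 131, 120, 125, 134, 123, 91, 89, 109, 118, 119, 128, 124, 122, 110, 69, 52, 20, 27, 36, 35, 23, 26, 29, 31, 25, 25, 29, 24, 28, 29, 33, 31, 26, 30, 28, 26, 44, 93, 120, 120, 120, 125, 123, 114, 59, 53, 91, 134, 119, 87, 86, 88, 89]
273 [135, 135, 135, 133, 136, 130, 94, 89, 101, 125, 124, 123, 122, 120, 118, 103, 63, 52, 25, 19, 21, 34, 22, 31, 25, 26, 34, 35, 25, 29, 27, 32, 32, 23, 25, 28, 56, 108, 128, 123, 124, 123, 124, 121, 86, 76, 105, 121, 144, 79, 86, 88, 86, 92]
[269.55977107 192.94244824] [269.7507162  191.60090069] [[269.1, 174.1], [270.1, 212.1], [250.3, 193.3], [288.7, 192.6], [269.3, 181.2], [269.9, 204.8], [257.6, 193.1], [281.5, 192.7]]
```

```bash
python3 -c "
from h import *
goto([.5436,-.1077,.112],-138)"
```

```text
shift [-0.0047 -0.0016  0.0351] spin -0.44 | ee [ 0.5391 -0.1097  0.1471] psi -138.44 tilt 0.04 j [-0.32  0.2  -0.3   1.06 -0.   -1.04] F [ 0.6 -0.3 -1.6] M [-0.01 -0.    0.  ] t 5.0 op 0.0149
```

>>> play_rows --pt "-0.0047 -0.0016 0.005 -0.4 0.0" --pt "-0.0047 -0.0016 0.015 -0.4 0.0" --pt "-0.0047 -0.0016 0.025 -0.4 0.0" --pt "-0.0047 -0.0016 0.033 -0.4 0.0" --pt "-0.0047 -0.0016 0.035 -0.4 0.0" --pt "-0.0047 -0.0016 0.035 -0.4 0.0" --pt "-0.0047 -0.0016 0.035 -0.4 0.0" --pt "-0.0047 -0.0016 0.035 -0.4 0.0"

```text
time_s: 5.67
ee_pos: [0.5443, -0.1081, 0.1129]
tcp_rot: [-1.126, 2.932, -0.001]
ft_force: [0.4, 0.0, -1.9]
opening: 0.0145
grip_force: 59.4
```

>>> play_rows --pt "0 0 0.002 0 0.0" --pt "0 0 0.004 0 0.0" --pt "0 0 0.005 0 0.0" --pt "0 0 0.006 0 0.0" --pt "0 0 0.006 0 0.0" --pt "0 0 0.006 0 0.0"

```text
time_s: 6.17
ee_pos: [0.5439, -0.1079, 0.1065]
tcp_rot: [1.126, -2.933, -0.0]
ft_force: [-0.2, 0.0, -1.7]
opening: 0.0146
grip_force: 59.4
```

```bash
python3 -c "
from h import *
goto([.5436,-.1077,.102],-138)"
```

```text
shift [0.0001 0.0003 0.0045] spin 0.01 | ee [ 0.5439 -0.1079  0.1065] psi -137.99 tilt 0.01 j [-0.31  0.25 -0.34  0.98  0.   -1.05] F [-0.2  0.  -1.7] M [-0.02 -0.01  0.03] t 6.1667 op 0.0146
```

>>> play_rows --pt "0 0 0.001 0 0.0" --pt "0 0 0.002 0 0.0" --pt "0 0 0.003 0 0.0" --pt "0 0 0.003 0 0.0" --pt "0 0 0.003 0 0.0"

```text
time_s: 6.58
ee_pos: [0.5438, -0.1079, 0.1034]
tcp_rot: [1.126, -2.933, -0.0]
ft_force: [0.6, 0.0, -2.4]
opening: 0.0149
grip_force: 59.4
```

>>> play_rows --pt "0 0 0.0005 0 0.0" --pt "0 0 0.001 0 0.0" --pt "0 0 0.0015 0 0.0" --pt "0 0 0.002 0 0.0" --pt "0 0 0.002 0 0.0"

```text
time_s: 7.0
ee_pos: [0.5439, -0.1079, 0.1014]
tcp_rot: [1.126, -2.933, -0.0]
ft_force: [0.1, 0.1, -1.5]
opening: 0.015
grip_force: 59.4
```

```bash
python3 -c "
from h import *
goto([.5436,-.1077,.102],-138)"
```

```text
shift [ 0.      0.0003 -0.0006] spin 0.01 | ee [ 0.5439 -0.1079  0.1014] psi -137.99 tilt 0.01 j [-0.31  0.26 -0.35  0.97  0.   -1.05] F [ 0.1  0.1 -1.5] M [-0.01  0.02 -0.  ] t 7.0 op 0.015
```

>>> play_rows --pt "0 0 0.0005 0 0.0" --pt "0 0 0.001 0 0.0" --pt "0 0 0.0015 0 0.0" --pt "0 0 0.002 0 0.0" --pt "0 0 0.002 0 0.0"

```text
time_s: 7.42
ee_pos: [0.5439, -0.1079, 0.0994]
tcp_rot: [1.126, -2.933, -0.0]
ft_force: [-0.2, -0.1, -1.3]
opening: 0.0145
grip_force: 59.4
```

>>> play_rows --pt "0 0 0.0005 0 0.0" --pt "0 0 0.001 0 0.0" --pt "0 0 0.0015 0 0.0" --pt "0 0 0.002 0 0.0" --pt "0 0 0.002 0 0.0"

```text
time_s: 7.83
ee_pos: [0.544, -0.108, 0.098]
tcp_rot: [-1.126, 2.933, -0.0]
ft_force: [-0.8, 0.2, 2.5]
opening: 0.0146
grip_force: 60.0
```

```bash
python3 -c "
from h import *
goto([.5436,-.1077,.098],-138)"
```

```text
shift [ 0.0001  0.0005 -0.    ] spin 0.01 | ee [ 0.544 -0.108  0.098] psi -137.99 tilt 0.01 j [-0.31  0.26 -0.35  0.96 -0.   -1.05] F [-0.8  0.2  2.5] M [0.08 0.27 0.  ] t 7.8333 op 0.0146
```

Contact is at the seal height (cap origin about 59 mm), so the lugs are in the slots. I push in gently.

>>> play_rows --pt "0 0 0.0005 0 0.0" --pt "0 0 0.001 0 0.0" --pt "0 0 0.0015 0 0.0" --pt "0 0 0.002 0 0.0" --pt "0 0 0.002 0 0.0"

```text
time_s: 8.25
ee_pos: [0.544, -0.108, 0.0957]
tcp_rot: [-1.126, 2.933, -0.0]
ft_force: [-1.7, 0.4, 3.5]
opening: 0.0147
grip_force: 60.2
```

>>> play_rows --pt "0 0 0.0005 0 0.0" --pt "0 0 0.001 0 0.0" --pt "0 0 0.0015 0 0.0" --pt "0 0 0.002 0 0.0" --pt "0 0 0.002 0 0.0"

```text
time_s: 8.67
ee_pos: [0.5441, -0.108, 0.0936]
tcp_rot: [-1.126, 2.933, -0.0]
ft_force: [-1.3, 1.2, 4.9]
opening: 0.0149
grip_force: 60.3
```

```bash
python3 -c "
from h import *
goto([.5436,-.1077,.089],-138)"
```

```text
shift [0.0001 0.0005 0.0046] spin 0.01 | ee [ 0.5441 -0.108   0.0936] psi -137.99 tilt 0.01 j [-0.31  0.26 -0.35  0.95  0.   -1.05] F [-1.3  1.2  4.9] M [ 0.11  0.4  -0.04] t 8.6667 op 0.0149
```

>>> play_rows --pt "0 0.0003 0.0005 0 0.0" --pt "0 0.0004 0.001 0 0.0" --pt "0 0.0004 0.0015 0 0.0" --pt "0 0.0004 0.002 0 0.0" --pt "0 0.0004 0.0025 0 0.0" --pt "0 0.0004 0.0025 0 0.0"

```text
time_s: 9.17
ee_pos: [0.544, -0.1079, 0.0915]
tcp_rot: [-1.126, 2.932, -0.001]
ft_force: [-2.5, 1.5, 6.1]
opening: 0.0147
grip_force: 60.5
```

>>> play_rows --pt "0 0 0.0005 0 0.0" --pt "0 0 0.001 0 0.0" --pt "0 0 0.0015 0 0.0" --pt "0 0 0.002 0 0.0" --pt "0 0 0.002 0 0.0"

```text
time_s: 9.58
ee_pos: [0.544, -0.108, 0.0896]
tcp_rot: [-1.126, 2.932, -0.001]
ft_force: [-3.0, 0.3, 7.6]
opening: 0.0148
grip_force: 60.6
```

```bash
python3 -c "
from h import *
goto([.5436,-.1077,.089],-138)"
```

```text
shift [0.0002 0.0005 0.0006] spin 0.01 | ee [ 0.544  -0.108   0.0896] psi -137.99 tilt 0.05 j [-0.31  0.27 -0.36  0.94 -0.   -1.05] F [-3.   0.3  7.6] M [0.06 0.53 0.04] t 9.5833 op 0.0148
```

>>> play_rows --pt "0.0002 0.0002 0.0005 0 0.0" --pt "0.0004 0.0003 0.001 0 0.0" --pt "0.0004 0.0003 0.0013 0 0.0" --pt "0.0004 0.0003 0.0013 0 0.0" --pt "0.0004 0.0003 0.0013 0 0.0"

```text
time_s: 10.0
ee_pos: [0.544, -0.108, 0.0887]
tcp_rot: [-1.126, 2.932, -0.002]
ft_force: [-2.5, 1.1, 9.0]
opening: 0.0149
grip_force: 60.6
```

>>> play_rows --pt "0 0 0 1.5 0.0" --pt "0 -0.0001 0 3 0.0" --pt "0 -0.0001 0 4.5 0.0" --pt "0 -0.0002 0 6 0.0" --pt "0 -0.0002 0 6 0.0"

```text
time_s: 10.42
ee_pos: [0.5448, -0.1083, 0.089]
tcp_rot: [-0.969, 2.986, -0.003]
ft_force: [-1.7, -0.1, 8.1]
opening: 0.015
grip_force: 60.7
```

```bash
python3 -c "
from h import *
goto([.5436,-.1077,.089],-180)"
```

```text
shift [ 0.0006  0.0012 -0.    ] spin 35.97 | ee [ 0.5448 -0.1083  0.089 ] psi -144.03 tilt 0.18 j [-0.31  0.27 -0.36  0.94  0.   -0.94] F [-1.7 -0.1  8.1] M [ 0.07  0.3  -0.05] t 10.4167 op 0.015
```

>>> play_rows --pt "0 -0.0001 0.0003 2 0.0" --pt "0 -0.0001 0.0003 4 0.0" --pt "0 -0.0002 0.0003 6 0.0" --pt "0 -0.0003 0.0003 8 0.0" --pt "0 -0.0003 0.0003 10 0.0" --pt "0 -0.0004 0.0003 12 0.0" --pt "0 -0.0004 0.0003 12 0.0"

```text
time_s: 11.0
ee_pos: [0.5451, -0.1084, 0.0887]
tcp_rot: [-0.651, 3.07, -0.002]
ft_force: [-0.5, 1.4, 8.5]
opening: 0.0152
grip_force: 60.8
```

```bash
python3 -c "
from h import *
goto([.5436,-.1077,.089],-180)
f,K,X=grab('side');np.savez('side2.npz',f=f,K=K,E=X)
cv2.imwrite('pics/b.png',cv2.resize(f[150:250,195:315,::-1],(720,600),interpolation=2))"
```

```text
shift [ 0.0011  0.0012 -0.0003] spin 23.95 | ee [ 0.5451 -0.1084  0.0887] psi -156.05 tilt 0.19 j [-0.31  0.27 -0.36  0.94  0.   -0.73] F [-0.5  1.4  8.5] M [0.28 0.24 0.  ] t 11.0 op 0.0152
```

View pics/b.png

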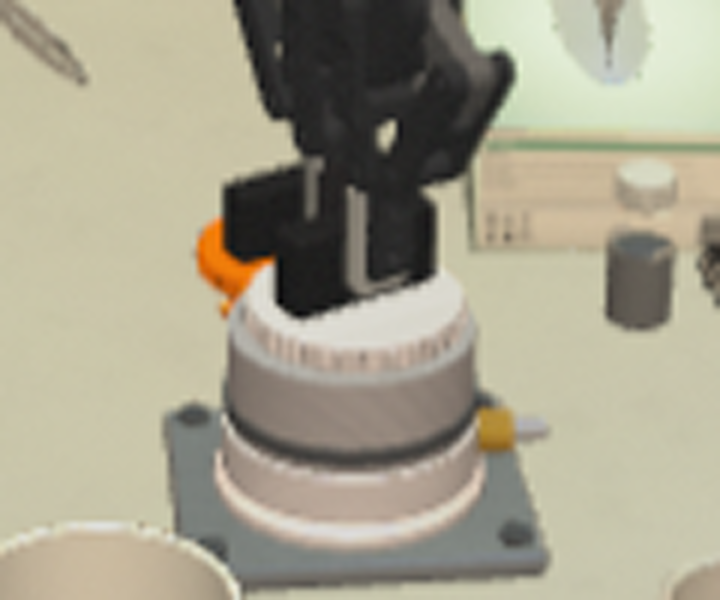

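The cap's disc (355,320) sits just over the ring's rim with the bar turned, level and deep in the ring. I carry on turning.

>>> play_rows --pt "0 -0.0001 0 2 0.0" --pt "0 -0.0001 0 4 0.0" --pt "0 -0.0002 0 6 0.0" --pt "0 -0.0003 0 8 0.0" --pt "0 -0.0003 0 10 0.0" --pt "0 -0.0004 0 12 0.0" --pt "0 -0.0004 0 14 0.0" --pt "0 -0.0004 0 14 0.0"

```text
time_s: 11.72
ee_pos: [0.5452, -0.1086, 0.0887]
tcp_rot: [-0.272, 3.127, -0.001]
ft_force: [-1.0, 1.6, 9.0]
opening: 0.0148
grip_force: 60.8
```

```bash
python3 -c "
from h import *
goto([.5436,-.1077,.089],-180)"
```

```text
shift [ 0.0014  0.0012 -0.0003] spin 9.96 | ee [ 0.5452 -0.1086  0.0887] psi -170.04 tilt 0.18 j [-0.31  0.27 -0.36  0.94  0.   -0.49] F [-1.   1.6  9. ] M [ 0.3   0.25 -0.12] t 11.7167 op 0.0148
```

>>> play_rows --pt "0 0 0 1 0.0" --pt "0 -0.0001 0 2 0.0" --pt "0 -0.0001 0 3 0.0" --pt "0 -0.0002 0 4 0.0" --pt "0 -0.0002 0 5 0.0" --pt "0 -0.0002 0 6 0.0" --pt "0 -0.0002 0 6 0.0"

```text
time_s: 12.3
ee_pos: [0.5453, -0.1086, 0.0887]
tcp_rot: [-0.11, 3.137, 0.0]
ft_force: [-0.5, 2.4, 8.5]
opening: 0.0144
grip_force: 60.8
```

```bash
python3 -c "
from h import *
goto([.5436,-.1077,.089],-180)"
```

```text
shift [ 0.0016  0.0011 -0.0004] spin 4.01 | ee [ 0.5453 -0.1086  0.0887] psi -175.99 tilt 0.18 j [-0.31  0.27 -0.36  0.94  0.   -0.38] F [-0.5  2.4  8.5] M [0.32 0.22 0.01] t 12.3 op 0.0144
```

>>> play_rows --pt "0 0 0 0.7 0.0" --pt "0 0 0 1.4 0.0" --pt "0 0 0 2 0.0" --pt "0 0 0 2 0.0"

```text
time_s: 12.63
ee_pos: [0.5453, -0.1087, 0.0886]
tcp_rot: [-0.055, 3.138, 0.0]
ft_force: [-1.6, 2.1, 8.3]
opening: 0.0147
grip_force: 60.8
```

```bash
python3 -c "
from h import *
goto([.5436,-.1077,.089],-180)"
```

```text
shift [ 0.0017  0.001  -0.0004] spin 2.03 | ee [ 0.5453 -0.1087  0.0886] psi -177.97 tilt 0.18 j [-0.31  0.27 -0.36  0.94  0.   -0.35] F [-1.6  2.1  8.3] M [0.38 0.25 0.05] t 12.6333 op 0.0147
```

>>> play_rows --pt "0 0 0 0.7 0.0" --pt "0 0 0 1.4 0.0" --pt "0 0 0 2 0.0" --pt "0 0 0 2 0.0"

```text
time_s: 12.97
ee_pos: [0.5454, -0.1083, 0.0887]
tcp_rot: [-0.002, 3.138, 0.002]
ft_force: [-0.8, 3.8, 8.4]
opening: 0.0146
grip_force: 60.8
```

```bash
python3 -c "
from h import *
goto([.5436,-.1077,.089],-180)"
```

```text
shift [ 0.0018  0.0006 -0.0003] spin 0.06 | ee [ 0.5454 -0.1083  0.0887] psi -179.94 tilt 0.21 j [-0.31  0.27 -0.36  0.94  0.   -0.31] F [-0.8  3.8  8.4] M [0.52 0.22 0.1 ] t 12.9667 op 0.0146
```

>>> play_rows --pt "0 0 0 0.7 0.0" --pt "0 0 0 1.4 0.0" --pt "0 0 0 2 0.0" --pt "0 0 0 2 0.0"

```text
time_s: 13.3
ee_pos: [0.5454, -0.1081, 0.0887]
tcp_rot: [0.049, 3.138, 0.002]
ft_force: [-1.1, 3.1, 7.9]
opening: 0.0143
grip_force: 61.5
```

```bash
python3 -c "
from h import *
goto([.5436,-.1077,.089],-182)"
```

```text
shift [ 0.0018  0.0003 -0.0004] spin 0.21 | ee [ 0.5454 -0.1081  0.0887] psi 178.21 tilt 0.21 j [-0.31  0.27 -0.36  0.94  0.   -0.28] F [-1.1  3.1  7.9] M [0.51 0.15 0.82] t 13.3 op 0.0143
```

The hard stop is felt (0.8 N m at ψ = -181.8°). I back off 1.5° and ease up.

>>> play_rows --pt "0 0 0 -0.8 0.0" --pt "0 0 0 -1.5 0.0" --pt "0 0 -0.001 -1.5 0.0" --pt "0 0 -0.002 -1.5 0.0" --pt "0 0 -0.003 -1.5 0.0" --pt "0 0 -0.0036 -1.5 0.0" --pt "0 0 -0.0036 -1.5 0.0"

```text
time_s: 13.88
ee_pos: [0.5452, -0.1082, 0.0915]
tcp_rot: [0.012, 3.139, 0.002]
ft_force: [2.9, 4.2, 4.0]
opening: 0.0148
grip_force: 60.2
```

```bash
python3 -c "
from h import *
goto([.5436,-.1077,.093],-182)"
```

```text
shift [ 0.0016  0.0005 -0.0015] spin 1.56 | ee [ 0.5452 -0.1082  0.0915] psi 179.56 tilt 0.19 j [-0.31  0.27 -0.36  0.95  0.   -0.31] F [2.9 4.2 4. ] M [ 0.9  -0.69  0.24] t 13.8833 op 0.0148
```

>>> play_rows --pt "0 0 -0.0004 0 0.0" --pt "0 0 -0.0008 0 0.0" --pt "0 0 -0.0008 0 0.0" --grip_force 30

```text
time_s: 14.13
ee_pos: [0.5452, -0.1082, 0.0922]
tcp_rot: [0.012, 3.139, 0.002]
ft_force: [2.6, 4.1, 3.4]
opening: 0.0148
grip_force: 60.0
```

```bash
python3 -c "
from h import *
goto([.5436,-.1077,.093],-182)"
```

```text
shift [ 0.0016  0.0005 -0.0008] spin 1.55 | ee [ 0.5452 -0.1082  0.0922] psi 179.55 tilt 0.19 j [-0.31  0.27 -0.35  0.95  0.   -0.31] F [2.6 4.1 3.4] M [ 0.93 -0.76  0.26] t 14.1333 op 0.0148
```

>>> play_rows --pt "-0.0003 0.0003 -0.0003 0 0.0" --pt "-0.0005 0.0006 -0.0006 0 0.0" --pt "-0.0005 0.0006 -0.0008 0 0.0" --pt "-0.0005 0.0006 -0.0008 0 0.0" --grip_force 20

```text
time_s: 14.47
ee_pos: [0.5451, -0.1081, 0.0928]
tcp_rot: [0.013, 3.14, 0.0]
ft_force: [3.6, 3.2, 1.7]
opening: 0.015
grip_force: 59.9
```

```bash
python3 -c "
from h import *
goto([.5436,-.1077,.093],-182)"
```

```text
shift [ 0.0015  0.0004 -0.0002] spin 1.53 | ee [ 0.5451 -0.1081  0.0928] psi 179.53 tilt 0.1 j [-0.31  0.27 -0.35  0.95  0.   -0.3 ] F [3.6 3.2 1.7] M [ 0.68 -0.96  0.27] t 14.4667 op 0.015
```

>>> play_rows --pt "0 0 0 0 0.25" --pt "0 0 0 0 0.35" --pt "0 0 0 0 0.5" --pt "0 0 0 0 0.5" --pt "0 0 0 0 0.5" --pt "0 0 0 0 0.5"

```text
time_s: 14.97
ee_pos: [0.5437, -0.1083, 0.0923]
tcp_rot: [-0.014, -3.141, 0.0]
ft_force: [0.1, -0.1, -0.1]
opening: 0.0426
grip_force: 0.0
```

>>> play_rows --pt "0 0 -0.02 0 0.5" --pt "0 0 -0.05 0 0.5" --pt "0 0 -0.09 0 0.5" --pt "0 0 -0.12 0 0.5" --pt "0.04 0 -0.12 0 0.5" --pt "0.08 0 -0.12 0 0.5" --pt "0.12 0 -0.12 0 0.5" --pt "0.13 0 -0.12 0 0.5"

```text
time_s: 15.63
ee_pos: [0.408, -0.1056, 0.2116]
tcp_rot: [-0.015, -3.136, -0.002]
ft_force: [0.4, 0.8, -0.8]
opening: 0.0427
grip_force: 0.0
```

```bash
python3 -c "
from h import *
goto([.5436,-.1077,.093],-182)
o=[]
for n in('side','top'):
    f,K,X=grab(n);np.savez(n+'3.npz',f=f,K=K,E=X)
    u,v=proj(K,X,[.542,-.109,.08]).astype(int)
    o.append(cv2.resize(f[v-45:v+45,u-45:u+45,::-1],(400,400),interpolation=2))
cv2.imwrite('pics/c.png',np.hstack(o))"
```

```text
shift [-0.1363 -0.001   0.1178] spin 1.47 | ee [ 0.408  -0.1056  0.2116] psi 179.47 tilt 0.35 j [-0.41 -0.07 -0.46  1.19 -0.   -0.4 ] F [ 0.4  0.8 -0.8] M [ 0.08  0.05 -0.03] t 15.6333 op 0.0427
```

View pics/c.png

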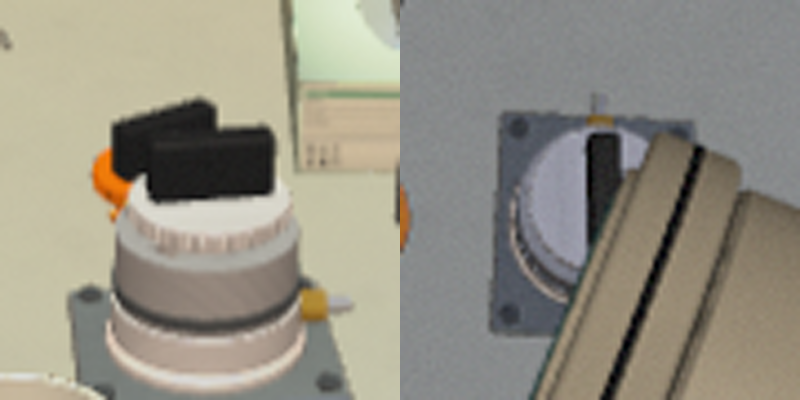

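The bar lies nearly along the chamber's x axis, the disc sits low over the rim, and the gripper is clear. I check the height numerically: locked puts the bar top at 115.5 mm, sprung out at 120.5 mm.

Run:
```python
from h import *
S=np.load("side3.npz");g=S['f'].astype(int);K,X=S['K'],S['E']
m=g.max(2)<60
u0,v0=proj(K,X,[.542,-.109,.08]).astype(int);print(u0,v0)
for u in range(u0+4,u0+18,3):
    r=np.where(m[v0-20:v0+10,u])[0]+v0-20;print(u,r.min(),r.max())
c=np.array([.5425,-.109]);
for z0 in(.054,.059):
  for dx in(-.028,.028):
    print(z0,dx,"backtop",proj(K,X,[c[0]+dx,c[1]+.008,z0+.0615]).round(1),"frontbottom",proj(K,X,[c[0]+dx,c[1]-.008,z0+.0315]).round(1))
```

```text
252 198
256 183 196
259 182 196
262 182 196
265 182 196Traceback (most recent call last):
  File "<stdin>", line 6, in <module>
    return umr_minimum(a, axis, None, out, keepdims, initial, where)
ValueError: zero-size array to reduction operation minimum which has no identity
```

Run:
```python
from h import *
S=np.load("side3.npz");K,X=S['K'],S['E']
c=np.array([.5425,-.109]);print(proj(K,X,[*c,.07]))
for z0 in(.054,.059):
  for dx in(-.02,.02):
    print(z0,dx,"backtop",proj(K,X,[c[0]+dx,c[1]+.008,z0+.0615]).round(1),"frontbottom",proj(K,X,[c[0]+dx,c[1]-.008,z0+.0315]).round(1))
```

```text
[252.60724251 202.92021886]
0.054 -0.02 backtop [242.1 181.2] frontbottom [243.3 198.6]
0.054 0.02 backtop [262.3 179.8] frontbottom [263.5 197.2]
0.059 -0.02 backtop [242.1 178.8] frontbottom [243.3 196.4]
0.059 0.02 backtop [262.3 177.5] frontbottom [263.6 194.9]
```

The bar's mid row is 189.0; locked predicts 188.5 and sprung out 186.2, so it is locked. I hand in.

```bash
python3 -c "
from h import *
print(robot.close_job())"
```

```text
the job is handed in; nothing more can be done
None
```

The cap is in the chamber, pushed in, turned clockwise to the stop and let go; the last side view puts it at locked height, and I handed the job in about 16 s into the 72 s allowed, with no verdict shown.

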